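Gauging the necks of glass tree toppers

ROBOT

A 7-joint arm with a two-finger parallel gripper is mounted at the origin on the work surface. World frame = base frame: x ahead of the robot, y to its left, z up, the work surface at z = 0. Lengths are in m, angles in rad, forces in N, time in s.
With the tool pointing down it reaches from about 0.425 to 0.95 m from the base axis. Payload 4.7 kg.
Tool frame: the origin (TCP) lies between the finger pads; the fingertips stand 25 mm ahead of it and the grasp point (between the pads) lies 6 mm ahead of it; z points along the fingers, y is the line along which they close (so a half turn about z gives the same grasp; the last joint's range is limited). The gripper opens to 85 mm and grips with 20 to 120 N. Pads are 22 mm wide; open, the fingers measure 114 mm over their backs; the gripper's body (76 mm by 85 mm) begins 54 mm behind the grasp point. The pads swing forward as they close: fully open they stand 13 mm farther back than shut.
Start: joints at [1.202, 0.469, -0.049, 1.532, 0.024, 1.141, -0.082], TCP at [0.225, -0.636, 0.256] pointing down, gripper open.
Joint ranges: [-2.59, 2.59], [-0.33, 1.99], [-1.39, 1.29], [0.1, 2.45], [-1.04, 4.18], [0.21, 1.99], [-2.66, 2.66]. Speed limits (rad/s): [2.57, 2.57, 3.14, 3.14, 3.14, 3.14, 3.14].

INTERFACE

Orientations are given as a 3x3 rotation matrix whose columns are the frame's x, y, z axes.
In Python, from rig import * gives the robot as it stands. Calls block until the motion is done:
- movep(position, orientation): joint-space move of the TCP to a pose.
- move_l(position, attitude=None, feed=0.15, until_force=None): straight line of the TCP; attitude=None keeps the orientation; feed is the mean speed in m/s. With until_force (N) it stops when the force on the tool has changed by that much, and returns True; else False.
- move_joints(angles): joint-space move.
- command_gripper(opening, newtons=None): finger opening in m; newtons is the grip in N (None keeps the last); returns when the fingers have stopped.
- sleep(seconds).
- inverse_kinematics(position, orientation): joint angles nearest the present ones, or None.
- sense(): the state.
- camera(name): name is "scene" or "side" or "wrist"; returns (picture, depth): 480x640x3 uint8, red, green, blue; 480x640 float32, m along the optical axis (not along the pixel's ray), 0 where there is no reading.
- camera_params(name): a dict with "K" (3x3 intrinsics, pixels), "dist" ([k1, k2, p1, p2, k3] as OpenCV has them; the pictures are not rectified), "position" and "rotation" of the camera in the world; the wrist camera has in their place "tool_from_camera" (4x4, takes a point from camera to tool coordinates, whose origin is the TCP and whose axes are the flange's). Camera axes: x right, y down, z forward; pixel columns grow to the right and rows downward; lengths in m; the calibration is good to about 2 mm. A picture is of the moment at which its call begins: read the wrist's pose just before it. camera_params takes no time and is no camera call.
A pose or a line that the arm cannot do raises Unreachable and nothing moves.
- finish_job(): hands the job in; it is judged then, once.
The state is a dict: "time_s": time; "joint_pos": joint angles; "qd": joint speeds; "joint_efforts": joint torques, N m; "position": TCP position; "tcp_rot": TCP orientation; "wrist_force": force on the tool from outside, world axes, zero at the start; "ft_torque": the same for the moment, N m; "finger_gap": finger opening in m; "gripper_force": force on a finger pad.
Only numpy, scipy, OpenCV 4.12 (cv2) and the standard library are available. Lean on these libraries where they do the work, as an engineer would, in place of code of your own. Each camera call takes 0.05 s, during which the arm holds its last target. There are 200 camera calls.

TASK

Check the necks of the three glass tree toppers in the big rack with the plug gauge, one after the other from the robot's left to its right: in a good neck it goes all the way in to its collar, in a bad one it stops part-way, and all three have to be tried, slowly and gently, as they are glass. Then stand the one topper that stops the gauge in either hole of the small rework rack without dropping it, spire down as it was, and leave the good ones standing in the big rack. Finish with the gauge back in its block and the other things on the bench left where they are.

Things in the scene. Friction and masses are not known exactly. Their poses are not given: they have to be found in the camera images.
- topper_a: one of three like red glass tree toppers standing spire down in the big rack: ball 64 mm, neck above it (outside 28 mm; straight from 33 to 66 mm above the origin), spire to 112 mm below the origin (22 mm thick tapering to 6 mm); about 0.09 kg. Fragile: press with a few newtons. Can rock a few degrees in the rack. Origin: ball's centre, z up to the neck. The letter tells nothing of the bore
- topper_b: one of three like red glass tree toppers standing spire down in the big rack: ball 64 mm, neck above it (outside 28 mm; straight from 33 to 66 mm above the origin), spire to 112 mm below the origin (22 mm thick tapering to 6 mm); about 0.09 kg. Fragile: press with a few newtons. Can rock a few degrees in the rack. Origin: ball's centre, z up to the neck. The letter tells nothing of the bore
- topper_c: one of three like red glass tree toppers standing spire down in the big rack: ball 64 mm, neck above it (outside 28 mm; straight from 33 to 66 mm above the origin), spire to 112 mm below the origin (22 mm thick tapering to 6 mm); about 0.09 kg. Fragile: press with a few newtons. Can rock a few degrees in the rack. Origin: ball's centre, z up to the neck. The letter tells nothing of the bore
- mouth_a (a point): centre of the mouth of topper_a's neck, level with the rim; z points out of the neck along its axis. Bore 20 mm in diameter, 33 mm deep; in one of the three toppers a hidden flat-topped step (neck_step) inside, 14 mm below the rim, narrows it to 12 mm
- mouth_b (a point): centre of the mouth of topper_b's neck, level with the rim; z points out of the neck along its axis. Bore 20 mm in diameter, 33 mm deep; in one of the three toppers a hidden flat-topped step (neck_step) inside, 14 mm below the rim, narrows it to 12 mm
- mouth_c (a point): centre of the mouth of topper_c's neck, level with the rim; z points out of the neck along its axis. Bore 20 mm in diameter, 33 mm deep; in one of the three toppers a hidden flat-topped step (neck_step) inside, 14 mm below the rim, narrows it to 12 mm
- gauge: plug gauge, upright in its block at the start, 104 mm long, 0.12 kg: white round plug 18 mm in diameter, 30 mm long, end chamfered 1.5 x 2 mm; collar 28 mm in diameter, 30 to 34 mm above the origin; round aluminium handle 21 mm in diameter, 34 to 104 mm above the origin. Origin at the plug's end, z along the axis to the handle (up)
- gauge_tip (a point): centre of the end face of the gauge's plug (same point as the gauge's origin)
- gauge_block: fixed wooden block 75 x 75 x 45 mm in which the gauge stands. Origin under its centre on the bench, z up
- block_hole (a point): centre of the mouth of the block's hole, 45 mm above the bench: 22 mm in diameter, 37 mm deep; the gauge stands in it with the collar on the block, its plug's end 30 mm below this point
- rack: big fixed plywood rack, 100 mm deep (its x), 294 mm long (its y), 115 mm high, holding the three toppers in a row along its y. Origin under its centre on the bench
- rack_hole0 (a point): centre of the left hole of the big rack as the robot sees it (+y is left), 46 mm in diameter, at the upper face of its board, 115 mm above the bench; holes 88 mm apart. A ball rests in it, centre 22 mm above this point; the spire hangs through a 22 mm square hole in the lower board, upper face 65 mm below this point
- rack_hole1 (a point): centre of the middle hole of the big rack as the robot sees it (+y is left), 46 mm in diameter, at the upper face of its board, 115 mm above the bench; holes 88 mm apart. A ball rests in it, centre 22 mm above this point; the spire hangs through a 22 mm square hole in the lower board, upper face 65 mm below this point
- rack_hole2 (a point): centre of the right hole of the big rack as the robot sees it (+y is left), 46 mm in diameter, at the upper face of its board, 115 mm above the bench; holes 88 mm apart. A ball rests in it, centre 22 mm above this point; the spire hangs through a 22 mm square hole in the lower board, upper face 65 mm below this point
- rework: small fixed plywood rework rack with two holes in a row along its y, empty at the start; 100 mm deep (its x), 206 mm long (its y), 115 mm high, otherwise built as the big rack. Origin under its centre on the bench
- rework_hole0 (a point): centre of one hole of the rework rack at the upper face of its board, 115 mm above the bench; 46 mm in diameter, with a 22 mm square hole for the spire in the lower board, whose upper face is 65 mm below this point. A ball rests in it with its centre 22 mm above this point
- rework_hole1 (a point): centre of one hole of the rework rack at the upper face of its board, 115 mm above the bench; 46 mm in diameter, with a 22 mm square hole for the spire in the lower board, whose upper face is 65 mm below this point. A ball rests in it with its centre 22 mm above this point
- paint_jar: closed glass paint jar with blue lid, 60 mm in diameter, 75 mm high; a bystander. Origin under its centre
- glitter_bowl: red plastic bowl, 130 mm in diameter, 50 mm high; a bystander. Origin under its centre
- beaker: white plastic cup, 64 mm in diameter, 75 mm high; a bystander. Origin under its centre
- brush: paint brush lying on the bench in the far left part of the work area, 180 mm long; a bystander
Not all that is in view belongs to the job. What is shaped like the rework but pink is not meant. Leave any grey look-alike of the topper_a alone.

How it is judged:
On the way, in this order (a step that is already met when the one before it is completed fails the run):
1. the gauge is tried in the neck of the left topper of the row: in to its collar, or down onto the step of the drawn-in neck (((horizontal distance between topper_a and rack_hole0 below 0.015 m and ((z of gauge_tip in the frame of mouth_a below -0.027 m and horizontal distance between gauge_tip and mouth_a below 0.008 m) or (z of gauge_tip in the frame of mouth_a below -0.012 m and horizontal distance between gauge_tip and mouth_a below 0.008 m and contact force between gauge and neck_step above 0.3 N))) or (horizontal distance between topper_b and rack_hole0 below 0.015 m and ((z of gauge_tip in the frame of mouth_b below -0.027 m and horizontal distance between gauge_tip and mouth_b below 0.008 m) or (z of gauge_tip in the frame of mouth_b below -0.012 m and horizontal distance between gauge_tip and mouth_b below 0.008 m and contact force between gauge and neck_step above 0.3 N))) or (horizontal distance between topper_c and rack_hole0 below 0.015 m and ((z of gauge_tip in the frame of mouth_c below -0.027 m and horizontal distance between gauge_tip and mouth_c below 0.008 m) or (z of gauge_tip in the frame of mouth_c below -0.012 m and horizontal distance between gauge_tip and mouth_c below 0.008 m and contact force between gauge and neck_step above 0.3 N))))), for 0.05 s.
2. the gauge is tried in the neck of the middle topper of the row: in to its collar, or down onto the step of the drawn-in neck (((horizontal distance between topper_a and rack_hole1 below 0.015 m and ((z of gauge_tip in the frame of mouth_a below -0.027 m and horizontal distance between gauge_tip and mouth_a below 0.008 m) or (z of gauge_tip in the frame of mouth_a below -0.012 m and horizontal distance between gauge_tip and mouth_a below 0.008 m and contact force between gauge and neck_step above 0.3 N))) or (horizontal distance between topper_b and rack_hole1 below 0.015 m and ((z of gauge_tip in the frame of mouth_b below -0.027 m and horizontal distance between gauge_tip and mouth_b below 0.008 m) or (z of gauge_tip in the frame of mouth_b below -0.012 m and horizontal distance between gauge_tip and mouth_b below 0.008 m and contact force between gauge and neck_step above 0.3 N))) or (horizontal distance between topper_c and rack_hole1 below 0.015 m and ((z of gauge_tip in the frame of mouth_c below -0.027 m and horizontal distance between gauge_tip and mouth_c below 0.008 m) or (z of gauge_tip in the frame of mouth_c below -0.012 m and horizontal distance between gauge_tip and mouth_c below 0.008 m and contact force between gauge and neck_step above 0.3 N))))), for 0.05 s.
3. the gauge is tried in the neck of the right topper of the row: in to its collar, or down onto the step of the drawn-in neck (((horizontal distance between topper_a and rack_hole2 below 0.015 m and ((z of gauge_tip in the frame of mouth_a below -0.027 m and horizontal distance between gauge_tip and mouth_a below 0.008 m) or (z of gauge_tip in the frame of mouth_a below -0.012 m and horizontal distance between gauge_tip and mouth_a below 0.008 m and contact force between gauge and neck_step above 0.3 N))) or (horizontal distance between topper_b and rack_hole2 below 0.015 m and ((z of gauge_tip in the frame of mouth_b below -0.027 m and horizontal distance between gauge_tip and mouth_b below 0.008 m) or (z of gauge_tip in the frame of mouth_b below -0.012 m and horizontal distance between gauge_tip and mouth_b below 0.008 m and contact force between gauge and neck_step above 0.3 N))) or (horizontal distance between topper_c and rack_hole2 below 0.015 m and ((z of gauge_tip in the frame of mouth_c below -0.027 m and horizontal distance between gauge_tip and mouth_c below 0.008 m) or (z of gauge_tip in the frame of mouth_c below -0.012 m and horizontal distance between gauge_tip and mouth_c below 0.008 m and contact force between gauge and neck_step above 0.3 N))))), for 0.05 s.
At the end, for the whole second after the job is handed in: bad topper in a rework hole, good ones in big-rack holes (ball within 10 mm of the hole's axis, centre 16 to 28 mm over the board, within 11 degrees of upright, at rest); gauge in its block (within 6 mm of the axis, plug at least 26 mm down, upright within 6 degrees, at rest) ((horizontal distance between neck_step and rework_hole0 below 0.03 m or horizontal distance between neck_step and rework_hole1 below 0.03 m) and ((horizontal distance between topper_a and rack_hole0 below 0.01 m and z of topper_a in the frame of rack_hole0 between 0.016 and 0.028 m) or (horizontal distance between topper_a and rack_hole1 below 0.01 m and z of topper_a in the frame of rack_hole1 between 0.016 and 0.028 m) or (horizontal distance between topper_a and rack_hole2 below 0.01 m and z of topper_a in the frame of rack_hole2 between 0.016 and 0.028 m) or (distance between topper_a and neck_step below 0.06 m and ((horizontal distance between topper_a and rework_hole0 below 0.01 m and z of topper_a in the frame of rework_hole0 between 0.016 and 0.028 m) or (horizontal distance between topper_a and rework_hole1 below 0.01 m and z of topper_a in the frame of rework_hole1 between 0.016 and 0.028 m)))) and angle between each of topper_a, topper_b, topper_c's own z axis and vertical below 0.2 rad and linear speed of each of topper_a, topper_b, topper_c, gauge below 0.02 m/s and ((horizontal distance between topper_b and rack_hole0 below 0.01 m and z of topper_b in the frame of rack_hole0 between 0.016 and 0.028 m) or (horizontal distance between topper_b and rack_hole1 below 0.01 m and z of topper_b in the frame of rack_hole1 between 0.016 and 0.028 m) or (horizontal distance between topper_b and rack_hole2 below 0.01 m and z of topper_b in the frame of rack_hole2 between 0.016 and 0.028 m) or (distance between topper_b and neck_step below 0.06 m and ((horizontal distance between topper_b and rework_hole0 below 0.01 m and z of topper_b in the frame of rework_hole0 between 0.016 and 0.028 m) or (horizontal distance between topper_b and rework_hole1 below 0.01 m and z of topper_b in the frame of rework_hole1 between 0.016 and 0.028 m)))) and ((horizontal distance between topper_c and rack_hole0 below 0.01 m and z of topper_c in the frame of rack_hole0 between 0.016 and 0.028 m) or (horizontal distance between topper_c and rack_hole1 below 0.01 m and z of topper_c in the frame of rack_hole1 between 0.016 and 0.028 m) or (horizontal distance between topper_c and rack_hole2 below 0.01 m and z of topper_c in the frame of rack_hole2 between 0.016 and 0.028 m) or (distance between topper_c and neck_step below 0.06 m and ((horizontal distance between topper_c and rework_hole0 below 0.01 m and z of topper_c in the frame of rework_hole0 between 0.016 and 0.028 m) or (horizontal distance between topper_c and rework_hole1 below 0.01 m and z of topper_c in the frame of rework_hole1 between 0.016 and 0.028 m)))) and horizontal distance between gauge_tip and block_hole below 0.006 m and z of gauge_tip in the frame of block_hole below -0.026 m and angle between gauge's own z axis and vertical below 0.1 rad); the robot touches nothing.
It fails at once if a topper is pressed with the gauge by more than 40 N (contact force between gauge and topper_a above 40 N or contact force between gauge and topper_b above 40 N or contact force between gauge and topper_c above 40 N).
It fails at once if a topper is squeezed or pushed by the fingers with more than 70 N (contact force between the fingers and topper_a above 70 N or contact force between the fingers and topper_b above 70 N or contact force between the fingers and topper_c above 70 N).
It fails at once if a topper is rammed into a rack (more than 60 N between them) (contact force between any of topper_a, topper_b, topper_c and rework above 60 N or contact force between any of topper_a, topper_b, topper_c and rack above 60 N).
It fails at once if a topper is dropped or knocked (faster than 0.4 m/s while no finger holds it) ((linear speed of topper_a above 0.4 m/s and contact force between the fingers and topper_a below 0.05 N) or (linear speed of topper_b above 0.4 m/s and contact force between the fingers and topper_b below 0.05 N) or (linear speed of topper_c above 0.4 m/s and contact force between the fingers and topper_c below 0.05 N)).
It fails at once if a bystander is moved by more than 30 mm (distance of any of paint_jar, glitter_bowl, beaker, brush from where it was at the start of the episode above 0.03 m).
It also fails if it takes over 67 s, if anything falls off the work surface, if the arm or the gripper's body presses on something with over 40 N, if the wrist force passes 120 N, or if a joint passes its speed limit or range.

## Working session

There is one attempt and no reset: what is moved stays moved. The work goes in short steps, each a Python script; the robot and the scene stay as the last script left them, time stands still between calls to the robot, and variables do not carry over. Pictures are saved under pics/ and viewed, at most 10 in all, crops included, and the job is handed in when it is done.

```bash
mkdir -p pics; ls; python3 - <<'E'
from rig import *
import cv2, numpy as np
np.set_printoptions(precision=4,suppress=True)
for n in ["scene","side"]:
    p,d=camera(n); cv2.imwrite(f"pics/{n}0.png",p[:,:,::-1]); np.savez(f"{n}0.npz",p=p,d=d)
    c=camera_params(n); print(n,c)
s=sense();print(s["time_s"],s["position"],s["tcp_rot"],s["finger_gap"])
print(camera_params("wrist"))
E
```

```text
pics
scene {'K': array([[470.3954,   0.    , 325.7544],
       [  0.    , 470.3954, 244.497 ],
       [  0.    ,   0.    ,   1.    ]]), 'dist': array([-0.0796,  0.    ,  0.    ,  0.    ,  0.    ]), 'position': array([1.2534, 0.5016, 1.0973]), 'rotation': array([[-0.5242,  0.6642, -0.5329],
       [ 0.8516,  0.4051, -0.3327],
       [-0.0051, -0.6282, -0.778 ]])}
side {'K': array([[513.5958,   0.    , 314.8163],
       [  0.    , 513.5958, 243.8956],
       [  0.    ,   0.    ,   1.    ]]), 'dist': array([0.0425, 0.    , 0.    , 0.    , 0.    ]), 'position': array([ 0.2931, -1.0161,  1.0659]), 'rotation': array([[ 0.9599, -0.1709,  0.2221],
       [-0.2802, -0.6035,  0.7465],
       [ 0.0064, -0.7788, -0.6272]])}
0.1 [ 0.2248 -0.636   0.2554] [[ 0.9428  0.3333 -0.0006]
 [ 0.3333 -0.9428  0.0016]
 [-0.0001 -0.0018 -1.    ]] 0.08523687807587102
{'K': array([[427.727 ,   0.    , 321.2308],
       [  0.    , 427.727 , 233.0504],
       [  0.    ,   0.    ,   1.    ]]), 'dist': array([0.0164, 0.    , 0.    , 0.    , 0.    ]), 'tool_from_camera': array([[ 0.0009, -0.95  , -0.3123,  0.081 ],
       [ 1.    ,  0.0008,  0.0004, -0.0008],
       [-0.0001, -0.3123,  0.95  , -0.1161],
       [ 0.    ,  0.    ,  0.    ,  1.    ]])}
```

View pics/scene0.png

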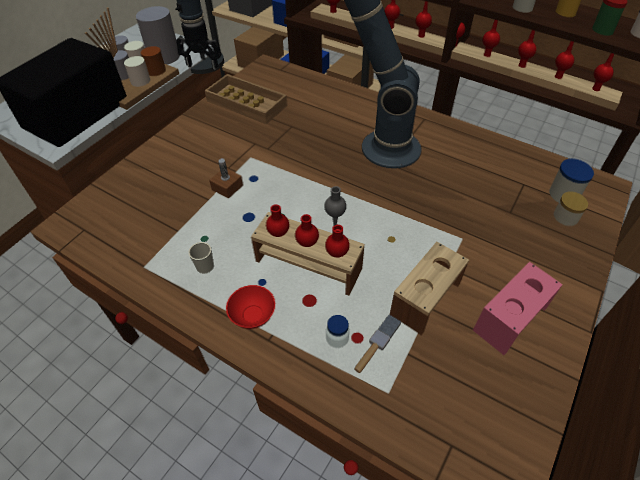

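View pics/side0.png

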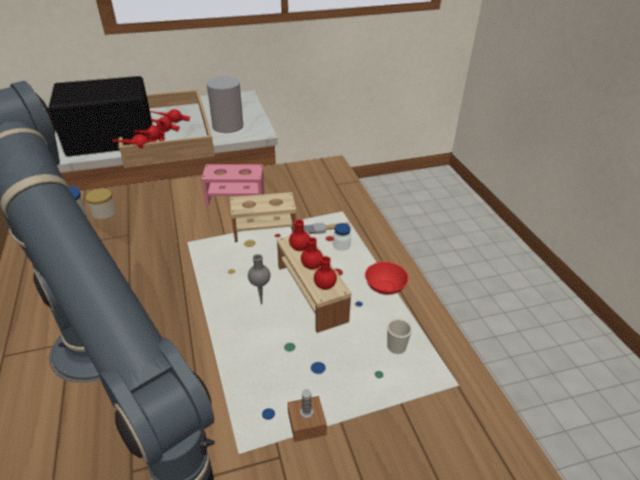

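The scene view shows the gauge in its block at (222,178), three red toppers in the big rack at (277,222), (306,232) and (338,242), and a grey look-alike at (335,205). The wooden rework rack is at (432,280), with the pink one beyond it. The side view shows the same layout, with the gauge at (307,403) and the rework rack at (262,205).

```bash
cat > h.py <<'E'
from rig import *
import cv2, numpy as np
np.set_printoptions(precision=4,suppress=True)
def campose(n,s=None):
    c=camera_params(n)
    if n!="wrist": return c["K"],c["dist"],c["rotation"],np.array(c["position"])
    T=np.array(c["tool_from_camera"]); R=np.array(s["tcp_rot"])
    return c["K"],c["dist"],R@T[:3,:3],np.array(s["position"])+R@T[:3,3]
def rays(n,uv,s=None):
    K,D,R,p=campose(n,s)
    x=cv2.undistortPoints(np.asarray(uv,float).reshape(-1,1,2),K,np.array(D)).reshape(-1,2)
    return p,np.c_[x,np.ones(len(x))]@R.T      # scale by depth
def plane(n,uv,z,s=None):
    p,r=rays(n,uv,s); return (p+r*((z-p[2])/r[:,2])[:,None])[:,:2]
def cloud(n,d,s=None):
    v,u=np.mgrid[:480,:640]; p,r=rays(n,np.c_[u.ravel(),v.ravel()],s)
    P=p+r*d.ravel()[:,None]; P[d.ravel()==0]=np.nan; return P.reshape(480,640,3)
E
python3 - <<'E'
from h import *
for n in ["scene","side"]:
    f=np.load(n+"0.npz"); P=cloud(n,f["d"]); rgb=f["p"]; hsv=cv2.cvtColor(rgb,cv2.COLOR_RGB2HSV)
    h,s,v=[hsv[...,i].astype(int) for i in range(3)]
    red=((h<8)|(h>172))&(s>170); reg=(P[...,0]>.3)&(P[...,0]<1.1)&(abs(P[...,1])<.7)
    def blobs(name,m,amin):
        k,l,st,c=cv2.connectedComponentsWithStats((m&reg).astype(np.uint8))
        for i in range(1,k):
            if st[i,4]>=amin:
                q=P[l==i]; r=cv2.minAreaRect(q[:,:2].astype(np.float32))
                print(n,name,c[i].round(0),st[i,4],"med",np.median(q,0),"rect",np.round(r[0],3),np.round(r[1],3),round(r[2],1),"zmax",q[:,2].max().round(3))
    z=P[...,2]
    blobs("board",(z>.106)&(z<.123)&~red,60)
    blobs("red",red&(z>.13),10)
    blobs("neck",red&(z>.175),4)
    blobs("blockish",(z>.03)&(z<.06)&~red,40)
    blobs("high",(z>.07)&(z<.106)&~red,20)
    blobs("grey",(s<60)&(z>.06),15)
E
```

```text
scene board [335. 211.] 97 med [0.4688 0.043  0.1174] rect [0.462 0.037] [0.028 0.061] 27.3 zmax 0.123
scene board [309. 246.] 2069 med [0.6172 0.0542 0.116 ] rect [0.595 0.029] [0.105 0.297] 7.8 zmax 0.123
scene board [431. 278.] 2359 med [0.5329 0.3677 0.1152] rect [0.523 0.367] [0.103 0.211] 82.8 zmax 0.123
scene board [522. 298.] 2501 med [0.4726 0.5895 0.1151] rect [0.463 0.589] [0.103 0.213] 74.2 zmax 0.122
scene red [277. 222.] 479 med [ 0.6178 -0.0467  0.161 ] rect [ 0.613 -0.051] [0.047 0.059] 52.3 zmax 0.21
scene red [306. 232.] 492 med [0.6058 0.039  0.1608] rect [0.602 0.036] [0.049 0.06 ] 44.7 zmax 0.208
scene red [337. 242.] 506 med [0.5947 0.1248 0.1618] rect [0.591 0.122] [0.046 0.058] 27.6 zmax 0.208
scene neck [276. 212.] 127 med [ 0.6097 -0.0535  0.1952] rect [ 0.607 -0.057] [0.031 0.026] 31.8 zmax 0.21
scene neck [306. 222.] 131 med [0.5992 0.0319 0.195 ] rect [0.596 0.03 ] [0.029 0.024] 31.2 zmax 0.208
scene neck [337. 232.] 142 med [0.5865 0.1189 0.194 ] rect [0.583 0.118] [0.029 0.025] 17.1 zmax 0.208
scene blockish [226. 180.] 436 med [ 0.4764 -0.3648  0.0471]
[... 5523 characters left out ...]
d [ 0.4639 -0.3833  0.0887] rect [ 0.463 -0.38 ] [0.011 0.021] 59.5 zmax 0.106
side grey [337. 228.] 31 med [0.7345 0.2281 0.0735] rect [0.741 0.228] [0.057 0.027] 63.4 zmax 0.081
side grey [280. 241.] 38 med [0.5286 0.1668 0.115 ] rect [0.55  0.161] [0.033 0.05 ] 51.8 zmax 0.154
side grey [258. 272.] 553 med [0.4416 0.0162 0.1332] rect [0.443 0.021] [0.05  0.063] 87.4 zmax 0.184
side grey [345. 284.] 19 med [ 0.6583 -0.0725  0.1154] rect [ 0.658 -0.073] [0.005 0.065] 7.8 zmax 0.119
side grey [399. 329.] 261 med [ 0.7554 -0.2226  0.0707] rect [ 0.756 -0.225] [0.066 0.064] 65.4 zmax 0.08
side grey [306. 400.] 206 med [ 0.4648 -0.3821  0.1032] rect [ 0.466 -0.375] [0.024 0.02 ] 74.4 zmax 0.124
```

```bash
cat >> h.py <<'E'
a=np.radians(7.8); RT=np.array([[np.cos(a),np.sin(a),0],[np.sin(a),-np.cos(a),0],[0,0,-1.]])
def shot(tag):
    s=sense(); p,d=camera("wrist"); cv2.imwrite(f"pics/{tag}.png",p[:,:,::-1])
    np.savez(tag+".npz",p=p,d=d,position=s["position"],tcp_rot=s["tcp_rot"]); return s,p,d
E
python3 - <<'E'
from h import *
for tag,p in [("w_rack",[.595,.03,.40]),("w_rew",[.523,.367,.32]),("w_gauge",[.466,-.375,.25])]:
    movep(p,RT); sleep(.2); s,_,_=shot(tag); print(tag,s["time_s"],s["position"],s["joint_pos"])
a_=[cv2.imread(f"pics/{t}.png") for t in ["w_rack","w_rew","w_gauge"]]
cv2.imwrite("pics/mont.png",np.hstack([cv2.resize(x,(400,300)) for x in a_[:2]]))
E
```

```text
w_rack 3.0333 [0.5951 0.0294 0.3999] [ 0.3777  0.3172 -0.6609  1.4937  0.1956  1.3979 -1.7283]
w_rew 4.6167 [0.5241 0.3657 0.3202] [-0.1502  0.4656 -0.7601  1.5115  0.328   1.2953 -2.3839]
w_gauge 7.5083 [ 0.4665 -0.3745  0.25  ] [ 0.9767  0.3929 -0.4889  1.7094  0.204   1.09   -1.0091]
```

View pics/w_rack.png

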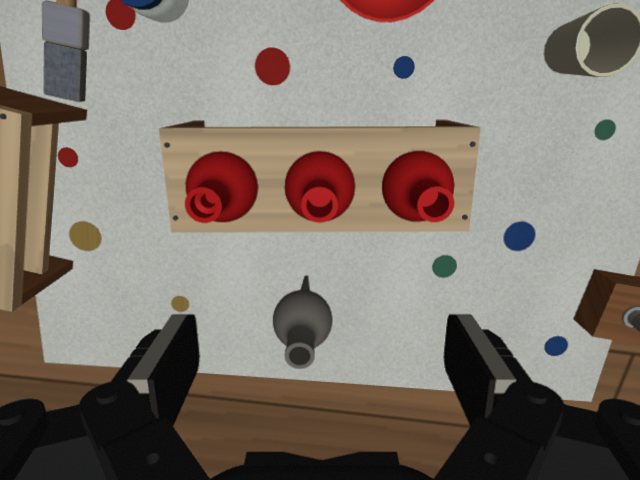

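View pics/w_gauge.png

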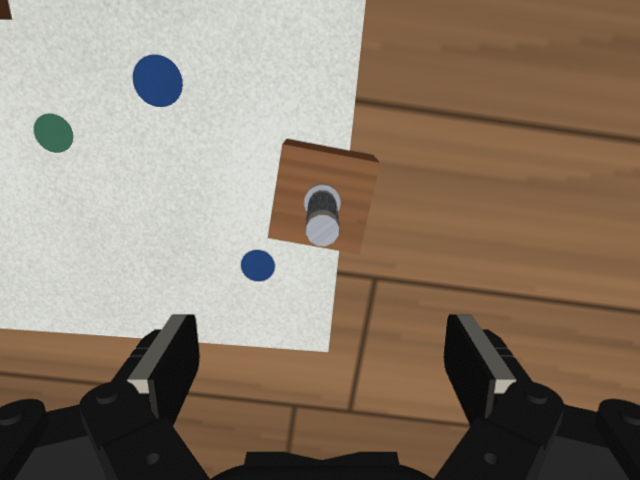

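The wrist view shows the three bright rims at (203,204), (319,204) and (435,203). The second picture shows the top of the gauge handle at (322,230).

```bash
python3 - <<'E'
from h import *
f=np.load("w_rack.npz"); P=cloud("wrist",f["d"],f); hsv=cv2.cvtColor(f["p"],cv2.COLOR_RGB2HSV)
red=((hsv[...,0]<8)|(hsv[...,0]>172))&(hsv[...,1]>150)
def fit(m,z,f,tag):
    k,l,st,c=cv2.connectedComponentsWithStats(m.astype(np.uint8))
    for i in range(1,k):
        if st[i,4]>80:
            cn=max(cv2.findContours((l==i).astype(np.uint8),0,cv2.CHAIN_APPROX_NONE)[0],key=len)
            xy=plane("wrist",cn,z,f); A=np.c_[2*xy,np.ones(len(xy))]; b=(xy**2).sum(1)
            q=np.linalg.lstsq(A,b,rcond=None)[0]; r=np.sqrt(q[2]+q[:2]@q[:2]); res=np.std(np.hypot(*(xy-q[:2]).T))
            print(tag,c[i].round(),st[i,4],"c",q[:2],"r",r.round(4),"res",res.round(4),"pz",np.nanmedian(P[l==i],0) if tag=="rim" else "")
v=hsv[...,2]
win=np.zeros(v.shape,bool); win[180:230,180:460]=True
print(v[204,185:225])
for t in (185,200,215): fit(red&(v>t)&win,.203,f,"rim")
zz=red&(P[...,2]>.196); fit(zz,.203,f,"rim")
g=np.load("w_gauge.npz"); Pg=cloud("wrist",g["d"],g)
m=(Pg[...,2]>.112)&(Pg[...,2]<.126)
w2=np.zeros(v.shape,bool); w2[190:260,280:360]=True; fit(m&w2,.119,g,"gauge")
print(np.nanmedian(Pg[m&w2],0))
# boards
def rect(m,P,tag):
    q=P[m]; q=q[np.isfinite(q[:,0])]; print(tag,cv2.minAreaRect(q[:,:2].astype(np.float32)))
rect((P[...,2]>.111)&(P[...,2]<.119)&(~red)&(P[...,0]>.52)&(P[...,0]<.67)&(P[...,1]<.19)&(P[...,1]>-.14),P,"rack")
b=(Pg[...,2]>.04)&(Pg[...,2]<.05)&(Pg[...,0]<.53)&(Pg[...,0]>.4)&(abs(Pg[...,1]+.375)<.07); rect(b,Pg,"block")
r=np.load("w_rew.npz"); Pr=cloud("wrist",r["d"],r); rect((Pr[...,2]>.11)&(Pr[...,2]<.12)&(Pr[...,1]>.28)&(Pr[...,1]<.45)&(Pr[...,0]>.4)&(Pr[...,0]<.65),Pr,"rew")
E
```

```text
[160 160 161 160 139  96  63  63  64  77 132 170 172 171 171 162 132  92
  71  70  71  71  70  71  70  71  70  73  76 106 145 158 162 162 163 163
 136  69  58  61]
rim [203. 204.] 652 c [0.5838 0.1179] r 0.0141 res 0.0003 pz [0.5834 0.119  0.2012]
rim [435. 203.] 640 c [ 0.6079 -0.0541] r 0.014 res 0.0003 pz [ 0.6079 -0.0545  0.2012]
rim [319. 204.] 588 c [0.5956 0.0318] r 0.0137 res 0.0003 pz [0.5953 0.0319 0.2014]
gauge [322. 229.] 897 c [ 0.4682 -0.374 ] r 0.0102 res 0.0003 pz 
[ 0.4679 -0.3741  0.1175]
rack ((0.5945853590965271, 0.03216984122991562), (0.10132377594709396, 0.29546740651130676), 8.063362121582031)
block ((0.46695470809936523, -0.37428712844848633), (0.07512379437685013, 0.07658002525568008), 87.4134521484375)
rew ((0.5228214263916016, 0.36851730942726135), (0.10029582679271698, 0.20719924569129944), 82.8895263671875)
```

View pics/w_rew.png

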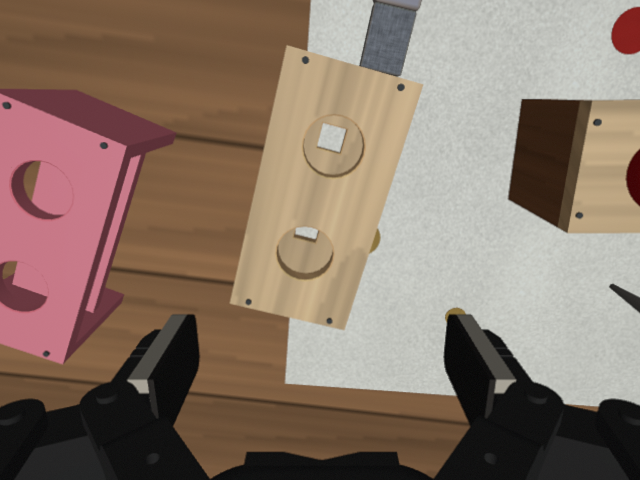

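The third wrist view shows the rework holes at (333,145) and (305,252). Next I pick the gauge and try the left topper.

```bash
cat >> h.py <<'E'
M=[(.5836,.1185),(.5957,.0318),(.6082,-.0548)]; G=(.4682,-.3740); OFF=.086
def probe(x,y):
    """gentle insertion at x,y; returns depth of the tip below the rim"""
    move_l([x,y,.203+OFF+.006],feed=.08)
    hit=move_l([x,y,.203+OFF-.0315],feed=.025,until_force=2.5); s=sense()
    dep=.203+OFF-s["position"][2]; print("hit",hit,"depth %.4f"%dep,s["wrist_force"],s["position"],"t",s["time_s"]); return dep
E
python3 - <<'E'
from h import *
command_gripper(.05); move_l([*G,.101],feed=.12); command_gripper(.0,45); s=sense(); print(s["finger_gap"],s["gripper_force"],s["position"],s["wrist_force"],s["time_s"])
move_l([*G,.16],feed=.06); move_l([*G,.36],feed=.25); print(sense()["finger_gap"],sense()["wrist_force"])
x,y=M[0]; movep([x,y,.36],RT); print(sense()["time_s"]); sleep(.2)
p,d=camera("side"); cv2.imwrite("pics/side1.png",p[150:350,200:440,::-1].repeat(3,0).repeat(3,1))
probe(x,y)
E
```

```text
0.019972646487249397 43.80179286003113 [ 0.4685 -0.3743  0.1016] [-0.4934 -0.1895  4.947 ] 9.7583
0.01983415185733321 [-0.9991 -0.2135 -2.182 ]
13.675
hit True depth 0.0137 [0.3864 0.1296 4.2337] [0.5837 0.1186 0.2753] t 15.75
```

The left neck stops the gauge 13.7 mm down, which matches the step. I hold it there briefly, then try the other two.

```bash
python3 - <<'E'
from h import *
sleep(.2); print(sense()["wrist_force"])
for x,y in M[1:]:
    s=sense()["position"]; move_l([s[0],s[1],.24+OFF],feed=.08); move_l([x,y,.24+OFF],feed=.15); sleep(.2)
    if probe(x,y)<.027: print("stop: short"); break
    sleep(.2)
E
```

```text
[-0.3825  0.2226  5.6902]
hit True depth 0.0297 [-0.6132  0.0801  4.5856] [0.5957 0.0319 0.2593] t 19.5167
hit True depth 0.0296 [-0.2182 -0.5141  4.4707] [ 0.6083 -0.0546  0.2594] t 23.4833
```

Both of the others go in to the collar, so the left topper is the bad one. Next I return the gauge and look again.

```bash
python3 - <<'E'
from h import *
x,y=M[2]; move_l([x,y,.25+OFF],feed=.1); movep([*G,.25],RT); sleep(.2)
move_l([*G,.145],feed=.15); sleep(.1)
h=move_l([*G,.099],feed=.04,until_force=3); print(h,sense()["position"],sense()["wrist_force"])
command_gripper(.05); sleep(.1); move_l([*G,.25],feed=.2); sleep(.2)
s,p,d=shot("w_g2"); print(s["time_s"])
P=cloud("wrist",d,s); m=(P[...,2]>.112)&(P[...,2]<.126)&(abs(P[...,0]-.467)<.03)&(abs(P[...,1]+.374)<.03); print(m.sum(),np.nanmedian(P[m],0))
movep([.595,.03,.40],RT); sleep(.2); s,p,d=shot("w_rack2"); P=cloud("wrist",d,s)
hsv=cv2.cvtColor(p,cv2.COLOR_RGB2HSV); m=(((hsv[...,0]<8)|(hsv[...,0]>172))&(hsv[...,1]>150)&(P[...,2]>.196)).astype(np.uint8)
for c in cv2.findContours(m,0,cv2.CHAIN_APPROX_NONE)[0]:
    if len(c)>30: print(cv2.minEnclosingCircle(plane("wrist",c,.203,s).astype(np.float32)))
print(sense()["time_s"])
E
```

```text
True [ 0.4679 -0.3739  0.1016] [-0.8176  0.5968  4.9722]
29.7083
899 [ 0.4674 -0.3735  0.1175]
((0.5951876640319824, 0.03171231597661972), 0.014372570440173149)
((0.5832921266555786, 0.11745043098926544), 0.014778905548155308)
((0.6081085801124573, -0.054306916892528534), 0.014620396308600903)
31.6583
```

View pics/w_g2.png

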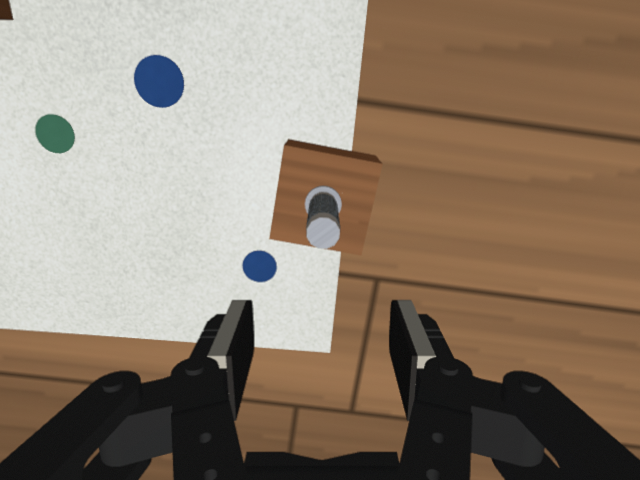

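The gauge is seated again in its block, with the handle top at (323,232), and all three toppers are still in place. Now I move the left topper.

```bash
python3 - <<'E'
from h import *
x,y=.5835,.1182; H=(.5665,.3630)
movep([x,y,.30],RT); command_gripper(.055); move_l([x,y,.196],feed=.1); command_gripper(.0,25)
s=sense(); print(s["finger_gap"],s["gripper_force"],s["wrist_force"],s["time_s"])
move_l([x,y,.23],feed=.05); move_l([x,y,.35],feed=.15); print(sense()["finger_gap"])
move_l([*H,.35],feed=.12); sleep(.3)
for n in ["scene","side"]:
    p,d=camera(n); cv2.imwrite(f"pics/{n}2.png",p[:,:,::-1]); np.savez(n+"2.npz",p=p,d=d)
a=cv2.imread("pics/scene2.png")[160:340,340:520]; b=cv2.imread("pics/side2.png")[80:260,180:360]
cv2.imwrite("pics/hold.png",cv2.resize(np.hstack([a,b]),(800,400)))
print(sense()["time_s"],sense()["position"])
E
```

```text
0.027314536004069946 24.583159759640694 [-0.2786 -0.8648  1.3127] 34.025
0.02753672878998593
38.4 [0.5665 0.3629 0.35  ]
```

View pics/hold.png

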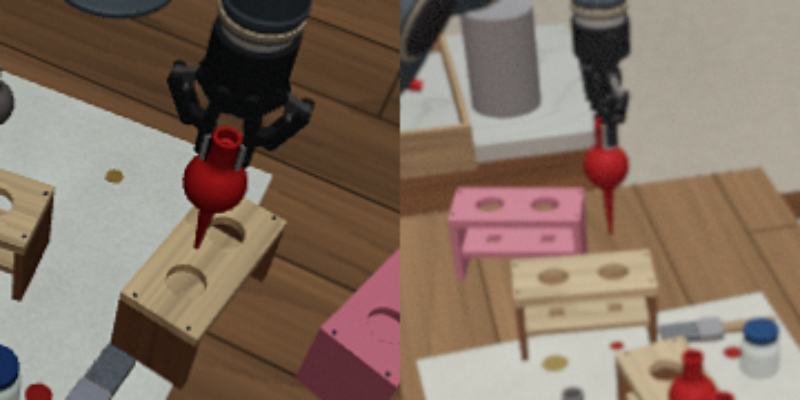

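The topper hangs upright, with its spire over the far rework hole. I lower it under force guard.

```bash
python3 - <<'E'
from h import *
H=(.5665,.3630)
if move_l([*H,.215],feed=.08,until_force=5): print("EARLY HIT",sense()["position"],sense()["wrist_force"])
else:
    h=move_l([*H,.190],feed=.02,until_force=2.5); s=sense(); print(h,s["position"],s["wrist_force"],s["time_s"])
    if s["position"][2]<.202:
        command_gripper(.055); sleep(.2); move_l([*H,.33],feed=.1); command_gripper(.085); sleep(.3)
        p,d=camera("scene"); cv2.imwrite("pics/scene3.png",p[:,:,::-1])
        P=cloud("scene",d); hsv=cv2.cvtColor(p,cv2.COLOR_RGB2HSV)
        m=(((hsv[...,0]<8)|(hsv[...,0]>172))&(hsv[...,1]>170)&(P[...,2]>.175)&(P[...,0]<.75)&(P[...,0]>.4)).astype(np.uint8)
        k,l,st,c=cv2.connectedComponentsWithStats(m)
        for i in range(1,k):
            if st[i,4]>20: print(c[i],np.nanmedian(P[l==i],0),np.nanmax(P[l==i][:,2]))
        cv2.imwrite("pics/end.png",cv2.resize(p[140:360,180:480,::-1],None,fx=2.5,fy=2.5))
    print(sense()["time_s"])
E
```

```text
True [0.5669 0.3627 0.1973] [0.5145 0.9268 1.1047] 41.075
[275.6116 211.686 ] [ 0.6107 -0.0548  0.1959] 0.20903549233195917
[305.7803 221.5985] [0.5991 0.0323 0.1956] 0.2070340795383938
[428.1438 268.8813] [0.5735 0.3618 0.1948] 0.2075006095711749
43.9
```

View pics/end.png

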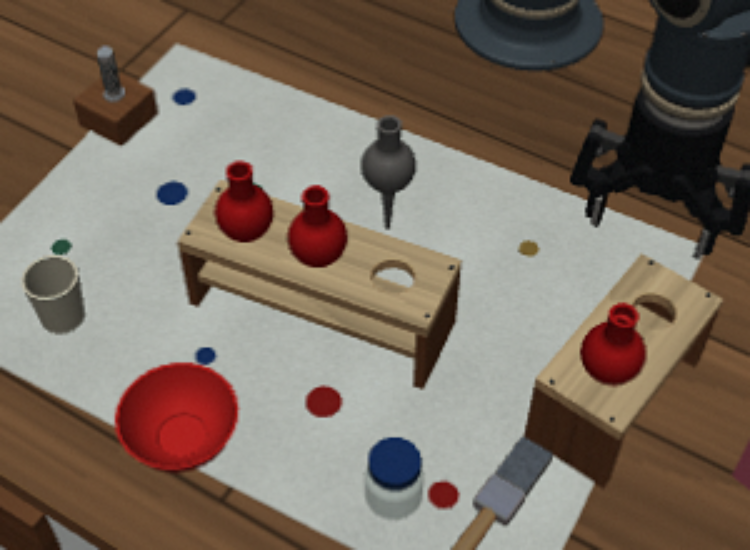

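The bad topper stands upright in the rework hole, at (613,350) in this crop. The two good ones are in the big rack and the gauge is in its block, so I hand the job in.

```bash
python3 -c "
from rig import *
print(finish_job())"
```

```text
the job is handed in; nothing more can be done
None
```

I tried all three necks from left to right: the left topper stopped the gauge at about 14 mm and now stands in the rework rack, the two good ones are still in the big rack, the gauge is back in its block, and the job is handed in (verdict not shown).

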